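Open the touch-latch drawer and load a specimen

TASK

Push the plate on the front of the specimen loader straight in, firmly but no harder than it needs, until its touch latch lets go; then get your hand out of the way so that the drawer springs fully open by itself. Put the larger of the two black specimen pucks, upright, fully down into the round well of the open drawer and let go, leaving the drawer open and the other things where they are.

Things in the scene. Friction and masses are not known exactly. Their poses are not given: they have to be found in the camera images.
- loader: Grey steel specimen loader, a low box 140 (x) x 130 (y) x 52 (z) mm, fixed to the bench. Origin: centre of its underside. Its open front is at local x = -70 mm; the drawer slides out there along local -x. More than 22 N on it or its drawer does harm. The aluminium push plate covers the drawer's face; how far it stands off is not reported: feel for it.
- drawer (a joint): Drawer travel in m: 0 latched, negative pushed in (hard stop -0.005), 0.075 fully open. Pushing it in starts at about 3 N and grows 2.5 N per mm; at about 3 mm (12 N) the latch lets go and stays off. When the push ends, a spring (3 N shut, 1 N open) drives it out at up to 65 mm/s: do not block or drag it (under 2.5 N).
- drawer_face (a point): Centre of the grey drawer face (106 wide, 30 mm high, 25 mm above the bench), axes as the loader's; moves with the drawer. Before it on two threaded studs stands the push plate, 100 (y) x 30 (z) x 6 (x) mm, 10 to 40 mm above the bench; the studs are set differently each time: its front lies 9 to 29 mm out from this point along -x, and stays so when pushed.
- well (a point): Centre of the floor of the round well in the drawer's aluminium block, axes as the loader's; moves with the drawer. 16 mm above the bench; 32.4 mm across, 10 mm deep, 2 mm chamfer; the block's top is 26 mm above the bench, so 14 mm of the seated puck stands out. Inside while shut; open, it lies 38 mm before the loader's front, 43 mm behind the drawer face (top edge at 39 mm).
- specimen2: The larger black specimen puck, an upright cylinder 30 mm in diameter and 24 mm tall, 20 to 40 g, loose on the bench. Origin: centre of its underside, z up. Between it and the robot stands a fixed parts cabinet 225 mm high (x 0.31 to 0.53, y -0.11 to 0.20 m): pass above it. Right of it, below y = 0.005 m, lies a fixed tray with 49 mm walls.
- specimen0: The smaller black puck, 25 mm in diameter and 16 mm tall, a bystander: leave it. Origin: centre of its underside.
- beaker: Clear glass beaker, 52 mm across, 66 mm tall, a bystander. Origin: centre of its underside.
- cut_ring: Cut metal tube ring, 41 mm across, 16 mm tall, a bystander. Origin: centre of its underside.
Mind the look-alikes: they are no part of the job. Leave any orange look-alike of the specimen2 alone.

How it is judged:
By the outcome, as a careful person would: the job done as asked, in the order asked, and still so for the second after the job is handed in, with the robot touching nothing.
It also fails if it takes over 69 s, if anything falls off the work surface, if the arm or the gripper's body presses on something with over 40 N, if the wrist force passes 120 N, or if a joint passes its speed limit or range.

ROBOT

A 6-joint arm with a two-finger parallel gripper is mounted at the origin on a cart in front of the work surface, level with it; the furniture and walls round the work are solid. World frame = base frame: x ahead of the robot, y to its left, z up, the work surface at z = 0. Lengths are in m, angles in degrees, forces in N, time in s.
With the tool pointing down it reaches from about 0.3 to 0.75 m from the base axis. Payload 8.5 kg.
Tool frame: the origin (TCP) lies on the centre line of the jaws, within the pads' length; the fingertips stand 17 mm ahead of it and the grasp point (between the pads) lies 2 mm behind it (env.tip_extent is the distance from the TCP to the fingertips, in m); z points along the fingers, y is the direction in which the jaws open and shut (so a half turn about z gives the same grasp; the last joint's range is limited). The gripper opens to 85 mm and grips with 20 to 120 N. Pads are 22 mm wide; open, the fingers measure 114 mm over their backs; the gripper's body (76 mm by 85 mm) begins 54 mm behind the grasp point. The pads swing forward as they close: fully open they stand 13 mm farther back than shut.
Start: joints at [60.659, 21.807, 74.336, -0, 83.858, -12.336], TCP at [0.161, 0.526, 0.248] pointing down, gripper open.
Joint ranges: [-178.18, 178.18], [-50.72, 133.34], [12.68, 142.11], [-81.47, 261.47], [9.98, 163.14], [-165.26, 165.26]. Speed limits (degrees/s): [136.94, 136.94, 180, 180, 180, 180].

INTERFACE

Orientations are given as a 3x3 rotation matrix whose columns are the frame's x, y, z axes.
In Python, from rig import telemetry, get_image, camera_params, close_job, env gives the robot as it stands.
- The arm moves only by the tool apply_moves, never from a script. Its argument "motion" is a list of rows, each an object of numbers: "tx", "ty", "tz": the shift along the tool's x, y, z in cm; "turn": the turn about the tool's z in degrees; "jaw": the gripper's target within -1 to 1 (fully open at 1, half-way at 0, shut at -1). In form: [{"tx": .., "ty": .., "tz": .., "turn": .., "jaw": ..}, ...]. A call has 1 to 5 rows; each row is the pose to reach, as a shift and turn from the pose measured when the call began, along the tool's axes at that moment; what a row does not reach only later rows make up. A row lasts 1/12 s, in which the tool goes at most 41.7 mm and 7.16 degrees, less where a joint would pass 70% of its speed; a pose out of reach is approached as far as the arm can. A call with a gripper value outside its range is refused whole. The fingers move at their own pace and stop on an object; "squeeze" is the grip in N (left out, the last holds). Time passes only in rows, so rows that repeat a pose let the fingers close. It gives the time, the measured TCP pose, the force and the opening at its end, in the units of the state.
- telemetry.observe(): the state, without advancing time (a new reading comes with each control period).
- get_image(name): name is "scene" or "side" or "wrist"; returns (picture, depth): 400x640x3 uint8, red, green, blue; 400x640 float32, m along the optical axis (not along the pixel's ray), 0 where there is no reading.
- camera_params(name): a dict with "fx", "fy", "cx", "cy" (pixels), "D" ([k1, k2, p1, p2, k3] as OpenCV has them; the pictures are not rectified), "rvec" (rotation vector, rad) and "tvec" (3), from world to camera coordinates, as OpenCV has them. Camera axes: x right, y down, z forward; pixel columns grow to the right and rows downward; lengths in m; the calibration is good to about 2 mm. A picture is of the moment at which its call begins: read the wrist's pose just before it. camera_params takes no time and is no camera call; for the wrist camera it gives the pose at the moment of the call.
- close_job(): hands the job in, once; it reports no verdict.
The state is a dict: "time_s": time; "q": joint angles; "qvel": joint speeds; "joint_efforts": joint torques, N m; "position": TCP position; "tool_rot": TCP orientation; "ft_force": force on the tool from outside, world axes, zero at the start; "wrist_torque": the same for the moment, N m; "grip_width": finger opening in m.
Only numpy, scipy, OpenCV 4.12 (cv2) and the standard library are available. Lean on these libraries where they do the work, as an engineer would, in place of code of your own. Each camera call takes 0.05 s, during which the arm holds its last target. There are 200 camera calls.

## Working session

There is one attempt and no reset: what is moved stays moved. The work goes in short steps, Python scripts to look and compute and a tool call to move; the robot and the scene stay as the last step left them, time stands still between calls to the robot, and variables do not carry over. Pictures are saved under pics/ and viewed, about 8 in all and at most 12, crops included, and the job is handed in when it is done.

Besides the shell and the picture viewer there is one more tool, called after "Call:" as name([rows], argument=value, ...), one row to a line, values as JSON. apply_moves: Moves the arm, as the interface text tells. Its arguments: {"type":"object","properties":{"motion":{"type":"array"},"squeeze":{"type":"number"}},"required":["motion"]}

```bash
ls; mkdir -p pics
cat > h.py <<'E'
import numpy as np, cv2
from rig import telemetry, get_image, camera_params, close_job, env
def save(name,fn):
    im,d=get_image(name); cp=camera_params(name)
    cv2.imwrite(f'pics/{fn}.png',im[:,:,::-1]); np.savez(f'pics/{fn}.npz',im=im,d=d,**cp); return im,d,cp
def load(fn):
    z=np.load(f'pics/{fn}.npz'); return z
def K(c): return np.array([[c['fx'],0,c['cx']],[0,c['fy'],c['cy']],[0,0,1]],float)
def ray(c,u,v):
    R=cv2.Rodrigues(np.array(c['rvec'],float))[0]; t=np.array(c['tvec'],float).ravel()
    n=cv2.undistortPoints(np.array([[[u,v]]],float),K(c),np.array(c['D'],float))[0,0]
    return -R.T@t, R.T@np.array([n[0],n[1],1]), 
def atz(c,u,v,z):
    o,r=ray(c,u,v); return o+r*(z-o[2])/r[2]
def atd(c,u,v,d):
    o,r=ray(c,u,v); return o+r*d
def proj(c,P):
    return cv2.projectPoints(np.array(P,float).reshape(-1,1,3),np.array(c['rvec'],float),np.array(c['tvec'],float),K(c),np.array(c['D'],float))[0].reshape(-1,2)
E
python3 - <<'E'
from h import *
for n in ['scene','side']:
    im,d,cp=save(n,n+'0'); print(n,ray(cp,320,200))
s=telemetry.observe(); print({k:np.round(v,3) for k,v in s.items()})
a=cv2.imread('pics/scene0.png');b=cv2.imread('pics/side0.png')
E
```

```text
pics
scene (array([ 0.31744532, -0.36444922,  0.62189693]), array([ 0.40147112,  0.67350373, -0.62078181]))
side (array([1.24612958, 0.375459  , 0.68016047]), array([-0.66992561, -0.1634542 , -0.72443025]))
{'time_s': np.float64(0.1), 'q': array([ 60.659,  21.836,  74.378,   0.   ,  83.858, -12.336]), 'qvel': array([ 0.064, -0.098, -0.152,  0.024, -0.091, -0.038]), 'joint_efforts': array([ 4.0000e-03, -4.4923e+01, -2.3166e+01, -0.0000e+00,  4.0000e-03,
        0.0000e+00]), 'position': array([0.161, 0.526, 0.248]), 'tool_rot': array([[-0.956,  0.292, -0.001],
       [ 0.292,  0.956, -0.001],
       [ 0.   , -0.001, -1.   ]]), 'ft_force': array([-0.281,  0.716, -0.462]), 'wrist_torque': array([-0.014,  0.004,  0.036]), 'grip_width': np.float64(0.086)}
```

View pics/scene0.png

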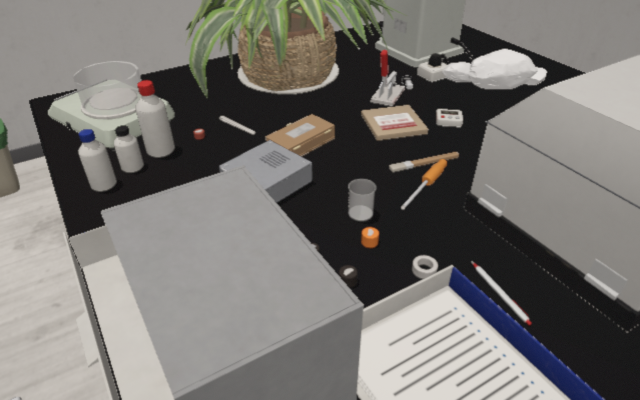

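View pics/side0.png

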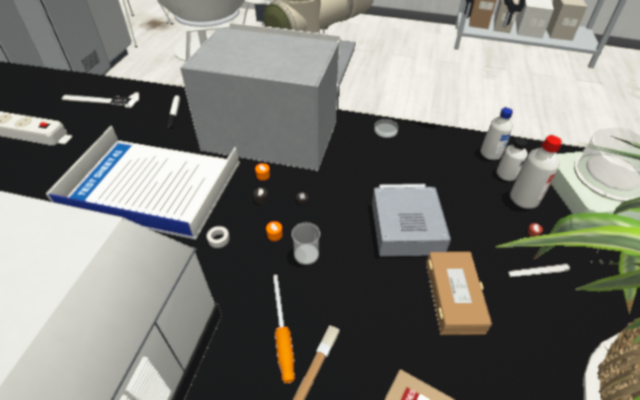

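Scene shows a black puck at (347,276) with an orange one at (370,237). Side shows black pucks at about (262,193) and (302,197), orange look-alikes at (263,171) and (274,231), and the loader at (410,220) with its plate at (402,186). I'll enlarge both areas.

Run:
```python
from h import *
b=cv2.imread('pics/side0.png')
a=cv2.resize(b[150:270,230:390],None,fx=5,fy=5,interpolation=cv2.INTER_CUBIC)
a=np.clip(a.astype(float)*1.0,0,255)
a=(255*(a/255)**0.5).astype('uint8')
cv2.imwrite('pics/c1.png',a)
a=cv2.resize(b[170:265,360:460],None,fx=6,fy=6,interpolation=cv2.INTER_CUBIC)
a=(255*(a/255)**0.6).astype('uint8')
cv2.imwrite('pics/c2.png',a)
```

```text
(no output)
```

View pics/c1.png

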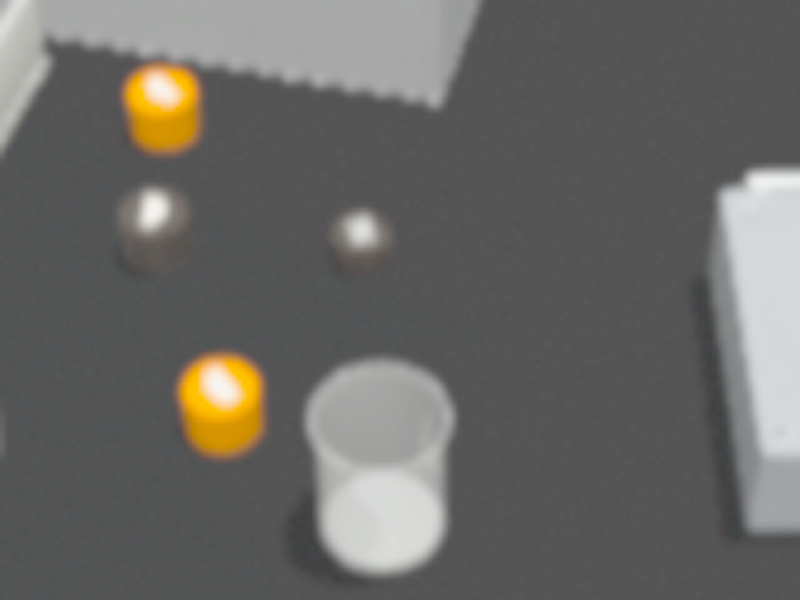

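View pics/c2.png

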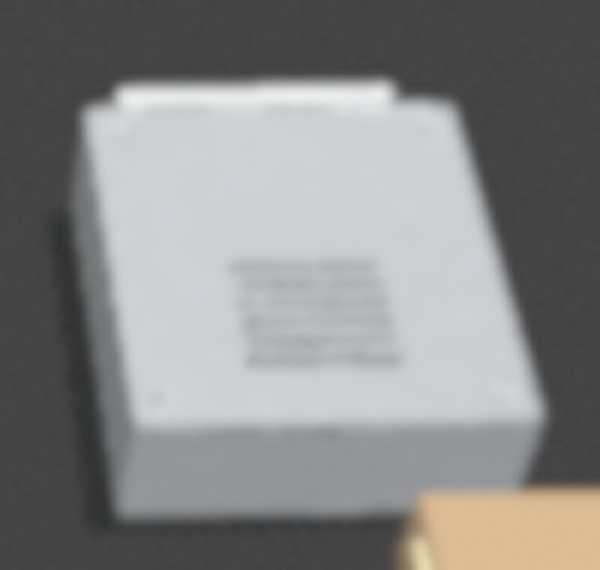

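Crop 1: the left black puck (side ≈ 261,195; crop width ~72 px, taller) is larger than the right one (302,197; ~60 px), so it is specimen2. The two orange ones are look-alikes. Crop 2: loader top corners at (82,108), (455,103), (545,415) and (133,422), with the plate at the far (robot) side. Now measuring.

Run:
```python
from h import *
c=load('side0')
def s(u,v): return 360+u/6-.4,170+v/6-.4
C=np.array([atz(c,*s(*p),.052) for p in [(82,108),(455,103),(545,415),(133,422)]])
print(C.round(4)); print([np.linalg.norm(C[i]-C[(i+1)%4]).round(4) for i in range(4)])
m=C.mean(0); a=(C[2]+C[3]-C[0]-C[1])/2; b=(C[0]+C[3]-C[1]-C[2])/2
print('ctr',m,'yaw',np.degrees(np.arctan2(a[1],a[0])),np.degrees(np.arctan2(b[1],b[0]))-90, np.degrees(np.arctan2(-b[0],b[1])))
# plate top edge
for p in [(118,85),(395,82)]: print('plate z.04',atz(c,*s(*p),.04))
def t(u,v): return 230+u/5-.4,150+v/5-.4
L=[atz(c,*t(153,214),.024),atz(c,*t(118,214),.024),atz(c,*t(188,214),.024),atz(c,*t(153,272),0)]
print('puck',np.round(L,4), np.linalg.norm(L[1]-L[2]))
L=[atz(c,*t(360,230),.016),atz(c,*t(331,230),.016),atz(c,*t(390,230),.016)]
print('small',np.round(L,4), np.linalg.norm(L[1]-L[2]))
for n,p,z in [('or',(164,83),.024),('or2',(222,375),.024),('bk',(380,522),0.003),('ring',(-60,430),.016)]: print(n,atz(c,*t(*p),z).round(3))
d=c['d']; 
print('depth loader',atd(c,410,220,d[220,410]))
sc=load('scene0'); print('scene puck',atz(sc,347,272,.024), 'pr',proj(sc,[L[0]]))
```

```text
[[0.6028 0.3336 0.052 ]
 [0.5675 0.4615 0.052 ]
 [0.703  0.4978 0.052 ]
 [0.7373 0.3712 0.052 ]]
[np.float64(0.1327), np.float64(0.1402), np.float64(0.1311), np.float64(0.1396)]
ctr [0.65263161 0.41602792 0.052     ] yaw 15.30022335599175 -164.71921605773434 -164.71921605773434
plate z.04 [0.57558224 0.34358948 0.04      ]
plate z.04 [0.54901458 0.44119651 0.04      ]
puck [[0.6491 0.0967 0.024 ]
 [0.6528 0.0821 0.024 ]
 [0.6454 0.1113 0.024 ]
 [0.6609 0.0984 0.    ]] 0.030206951536992273
small [[0.6289 0.1836 0.016 ]
 [0.632  0.1714 0.016 ]
 [0.6257 0.1963 0.016 ]] 0.025632401053097213
or [0.568 0.073 0.024]
or2 [0.728 0.154 0.024]
bk [0.769 0.231 0.003]
ring [0.777 0.052 0.016]
depth loader [0.67620123 0.417934   0.05393039]
scene puck [0.64332026 0.09696233 0.024     ] pr [[312.97353399 247.41320758]]
```

Call:
apply_moves([
  {"tx": -4,"ty": -0.4,"tz": 0,"turn": -7,"jaw": -1},
  {"tx": -8,"ty": -0.8,"tz": 0,"turn": -14,"jaw": -1},
  {"tx": -12,"ty": -1.1,"tz": 1,"turn": -21,"jaw": -1},
  {"tx": -16,"ty": -1.5,"tz": 2,"turn": -28,"jaw": -1},
  {"tx": -20,"ty": -1.8,"tz": 3,"turn": -32.3,"jaw": -1},
], squeeze=30)

```text
time_s: 0.52
position: [0.3395, 0.4524, 0.2196]
tool_rot: [[-0.963, -0.27, -0.001], [-0.27, 0.963, -0.001], [0.001, -0.001, -1.0]]
ft_force: [0.6, 0.8, -0.5]
grip_width: 0.0257
```

```bash
cat > g.py <<'E'
import sys
from h import *
C=np.array([.6526,.416]); Y=np.radians(15.3)
def goto(x,y,z,yaw=None):
    s=telemetry.observe(); R=s['tool_rot']; d=R.T@(np.array([x,y,z])-s['position'])*100
    print('need cm',d.round(2),'tool x yaw',np.degrees(np.arctan2(R[1,0],R[0,0])).round(2))
def L(lx,ly): return C+np.array([np.cos(Y)*lx-np.sin(Y)*ly,np.sin(Y)*lx+np.cos(Y)*ly])
if __name__=='__main__':
    s=telemetry.observe(); R=s['tool_rot']; p=s['position']; e=np.array([np.cos(Y),np.sin(Y)])
    print(s['time_s'],p.round(4),'loc',((p[:2]-C)@e).round(4),((p[:2]-C)@[-e[1],e[0]]).round(4),'F',s['ft_force'].round(2),'Floc',(s['ft_force'][:2]@e).round(2),s['grip_width'],'tip',env.tip_extent)
    goto(*map(float,sys.argv[1:4]))
E
python3 g.py 0.52 0.38 0.10
```

```text
0.5167 [0.3395 0.4524 0.2196] loc -0.2924 0.1178 F [ 0.61  0.8  -0.5 ] Floc 0.8 0.025693742211838067 tip 0.017
need cm [-15.44 -11.84  11.96] tool x yaw -164.34
```

Call:
apply_moves([
  {"tx": -3,"ty": -2.4,"tz": 2.4,"turn": 0.3,"jaw": -1},
  {"tx": -6,"ty": -4.8,"tz": 4.8,"turn": 0.3,"jaw": -1},
  {"tx": -9,"ty": -7.1,"tz": 7.2,"turn": 0.3,"jaw": -1},
  {"tx": -12,"ty": -9.5,"tz": 9.6,"turn": 0.3,"jaw": -1},
  {"tx": -15.1,"ty": -11.8,"tz": 12,"turn": 0.3,"jaw": -1},
])

```text
time_s: 0.93
position: [0.5028, 0.3843, 0.1083]
tool_rot: [[-0.964, -0.265, -0.002], [-0.265, 0.964, -0.001], [0.002, -0.001, -1.0]]
ft_force: [0.2, 0.8, 0.5]
grip_width: -0.0002
```

```bash
python3 g.py 0.5165 0.3788 0.037
```

```text
0.9333 [0.5028 0.3843 0.1083] loc -0.1529 0.0089 F [0.25 0.78 0.45] Floc 0.44 -0.00022019944915302816 tip 0.017
need cm [-1.19 -0.89  7.13] tool x yaw -164.65
```

Call:
apply_moves([
  {"tx": -0.5,"ty": -0.6,"tz": 3,"turn": 0,"jaw": -1},
  {"tx": -0.9,"ty": -0.9,"tz": 5,"turn": 0,"jaw": -1},
  {"tx": -1.2,"ty": -0.9,"tz": 6.8,"turn": 0,"jaw": -1},
  {"tx": -1.2,"ty": -0.9,"tz": 7.1,"turn": 0,"jaw": -1},
  {"tx": -1.2,"ty": -0.9,"tz": 7.1,"turn": 0,"jaw": -1},
])

```text
time_s: 1.35
position: [0.516, 0.3784, 0.036]
tool_rot: [[-0.964, -0.265, -0.004], [-0.265, 0.964, -0.003], [0.005, -0.001, -1.0]]
ft_force: [0.1, 0.2, 0.6]
grip_width: 0.0001
```

```bash
python3 - <<'E'
from h import *
im,d,cp=save('side','side1')
a=cv2.resize(im[150:270,350:510,::-1],None,fx=5,fy=5,interpolation=cv2.INTER_CUBIC)
cv2.imwrite('pics/c3.png',(255*(a/255)**0.6).astype('uint8'))
E
python3 g.py 0.5165 0.3788 0.037
```

```text
1.4 [0.5165 0.3789 0.0375] loc -0.1411 0.0001 F [-0.07  0.   -0.13] Floc -0.07 0.0002975833176887881 tip 0.017
need cm [-0.   -0.01  0.05] tool x yaw -164.63
```

View pics/c3.png

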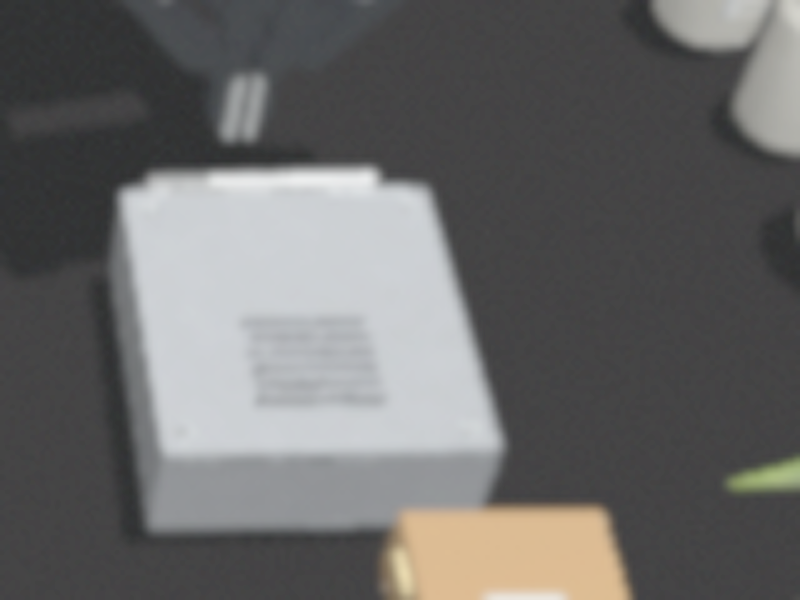

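The closed fingertips (crop ≈ 242,140) stand clear before the plate (148–378,178), roughly centred. I'll move in and feel for contact.

Call:
apply_moves([
  {"tx": -1.0,"jaw": -1},
  {"tx": -1.7,"jaw": -1},
  {"tx": -2.0,"jaw": -1},
  {"tx": -2.2,"jaw": -1},
  {"tx": -2.2,"jaw": -1},
])

```text
invalid input
```

Call:
apply_moves([
  {"tx": -0.15,"jaw": -1},
  {"tx": -0.3,"jaw": -1},
  {"tx": -0.45,"jaw": -1},
  {"tx": -0.6,"jaw": -1},
  {"tx": -0.6,"jaw": -1},
])

```text
invalid input
```

All keys are needed.

Call:
apply_moves([
  {"tx": -1.0,"ty": 0,"tz": 0,"turn": 0,"jaw": -1},
  {"tx": -1.7,"ty": 0,"tz": 0,"turn": 0,"jaw": -1},
  {"tx": -2.0,"ty": 0,"tz": 0,"turn": 0,"jaw": -1},
  {"tx": -2.2,"ty": 0,"tz": 0,"turn": 0,"jaw": -1},
  {"tx": -2.2,"ty": 0,"tz": 0,"turn": 0,"jaw": -1},
])

```text
time_s: 1.82
position: [0.5379, 0.3848, 0.0379]
tool_rot: [[-0.964, -0.265, -0.001], [-0.265, 0.964, -0.001], [0.001, -0.001, -1.0]]
ft_force: [-0.1, -1.1, 0.0]
grip_width: 0.0001
```

```bash
python3 g.py 0.5165 0.3788 0.037
```

```text
1.8167 [0.5379 0.3848 0.0379] loc -0.1188 0.0002 F [-0.06 -1.13  0.03] Floc -0.36 0.00010271799771569423 tip 0.017
need cm [ 2.23 -0.01  0.1 ] tool x yaw -164.63
```

Call:
apply_moves([
  {"tx": -0.2,"ty": 0,"tz": 0,"turn": 0,"jaw": -1},
  {"tx": -0.4,"ty": 0,"tz": 0,"turn": 0,"jaw": -1},
  {"tx": -0.6,"ty": 0,"tz": 0,"turn": 0,"jaw": -1},
  {"tx": -0.8,"ty": 0,"tz": 0,"turn": 0,"jaw": -1},
  {"tx": -0.8,"ty": 0,"tz": 0,"turn": 0,"jaw": -1},
])

```text
time_s: 2.23
position: [0.546, 0.387, 0.0379]
tool_rot: [[-0.964, -0.265, -0.001], [-0.265, 0.964, -0.001], [0.001, -0.001, -1.0]]
ft_force: [0.2, 0.9, 0.3]
grip_width: 0.0001
```

Call:
apply_moves([
  {"tx": -0.1,"ty": 0,"tz": 0,"turn": 0,"jaw": -1},
  {"tx": -0.2,"ty": 0,"tz": 0,"turn": 0,"jaw": -1},
  {"tx": -0.2,"ty": 0,"tz": 0,"turn": 0,"jaw": -1},
])

```text
time_s: 2.48
position: [0.5481, 0.3875, 0.0379]
tool_rot: [[-0.964, -0.265, -0.001], [-0.265, 0.964, -0.001], [0.001, -0.001, -1.0]]
ft_force: [0.3, 0.3, -0.1]
grip_width: -0.0002
```

Call:
apply_moves([
  {"tx": -0.1,"ty": 0,"tz": 0,"turn": 0,"jaw": -1},
  {"tx": -0.2,"ty": 0,"tz": 0,"turn": 0,"jaw": -1},
  {"tx": -0.2,"ty": 0,"tz": 0,"turn": 0,"jaw": -1},
])

```text
time_s: 2.73
position: [0.5502, 0.3881, 0.0379]
tool_rot: [[-0.964, -0.265, -0.001], [-0.265, 0.964, -0.001], [0.001, -0.001, -1.0]]
ft_force: [-0.1, -0.4, 0.4]
grip_width: -0.0001
```

Call:
apply_moves([
  {"tx": -0.1,"ty": 0,"tz": 0,"turn": 0,"jaw": -1},
  {"tx": -0.1,"ty": 0,"tz": 0,"turn": 0,"jaw": -1},
])

```text
time_s: 2.9
position: [0.5513, 0.3884, 0.0379]
tool_rot: [[-0.964, -0.265, -0.0], [-0.265, 0.964, -0.001], [0.001, -0.001, -1.0]]
ft_force: [-0.2, 0.0, -0.6]
grip_width: -0.0002
```

Call:
apply_moves([
  {"tx": -0.1,"ty": 0,"tz": 0,"turn": 0,"jaw": -1},
  {"tx": -0.1,"ty": 0,"tz": 0,"turn": 0,"jaw": -1},
])

```text
time_s: 3.07
position: [0.5524, 0.3887, 0.0379]
tool_rot: [[-0.964, -0.265, -0.0], [-0.265, 0.964, -0.001], [0.001, -0.001, -1.0]]
ft_force: [0.0, 0.2, 0.4]
grip_width: 0.0001
```

Call:
apply_moves([
  {"tx": -0.1,"ty": 0,"tz": 0,"turn": 0,"jaw": -1},
  {"tx": -0.1,"ty": 0,"tz": 0,"turn": 0,"jaw": -1},
])

```text
time_s: 3.23
position: [0.5536, 0.389, 0.0379]
tool_rot: [[-0.964, -0.265, -0.0], [-0.265, 0.964, -0.001], [0.0, -0.001, -1.0]]
ft_force: [-0.8, 0.3, -0.1]
grip_width: 0.0001
```

Call:
apply_moves([
  {"tx": -0.1,"ty": 0,"tz": 0,"turn": 0,"jaw": -1},
  {"tx": -0.1,"ty": 0,"tz": 0,"turn": 0,"jaw": -1},
])

```text
time_s: 3.4
position: [0.5547, 0.3893, 0.0379]
tool_rot: [[-0.964, -0.265, 0.0], [-0.265, 0.964, -0.001], [0.0, -0.001, -1.0]]
ft_force: [-1.2, -0.6, -0.1]
grip_width: 0.0001
```

Call:
apply_moves([
  {"tx": -0.1,"ty": 0,"tz": 0,"turn": 0,"jaw": -1},
  {"tx": -0.1,"ty": 0,"tz": 0,"turn": 0,"jaw": -1},
])

```text
time_s: 3.57
position: [0.5554, 0.3894, 0.0378]
tool_rot: [[-0.964, -0.265, -0.001], [-0.265, 0.964, -0.001], [0.001, -0.001, -1.0]]
ft_force: [-1.0, -0.4, 0.2]
grip_width: -0.0001
```

Call:
apply_moves([
  {"tx": -0.1,"ty": 0,"tz": 0,"turn": 0,"jaw": -1},
  {"tx": -0.1,"ty": 0,"tz": 0,"turn": 0,"jaw": -1},
])

```text
time_s: 3.73
position: [0.5559, 0.3896, 0.0377]
tool_rot: [[-0.964, -0.265, -0.002], [-0.265, 0.964, -0.002], [0.003, -0.001, -1.0]]
ft_force: [-3.5, -1.6, 1.5]
grip_width: 0.0003
```

Call:
apply_moves([
  {"tx": -0.1,"ty": 0,"tz": 0,"turn": 0,"jaw": -1},
  {"tx": -0.1,"ty": 0,"tz": 0,"turn": 0,"jaw": -1},
])

```text
time_s: 3.9
position: [0.5565, 0.3898, 0.0376]
tool_rot: [[-0.964, -0.265, -0.004], [-0.265, 0.964, -0.002], [0.004, -0.001, -1.0]]
ft_force: [-4.5, -2.1, 1.9]
grip_width: -0.0001
```

Call:
apply_moves([
  {"tx": -0.2,"ty": 0,"tz": 0,"turn": 0,"jaw": -1},
  {"tx": -0.2,"ty": 0,"tz": 0,"turn": 0,"jaw": -1},
])

```text
time_s: 4.07
position: [0.5575, 0.3901, 0.0374]
tool_rot: [[-0.964, -0.265, -0.006], [-0.265, 0.964, -0.003], [0.007, -0.001, -1.0]]
ft_force: [-7.9, -2.8, 2.0]
grip_width: -0.0
```

Call:
apply_moves([
  {"tx": -0.2,"ty": 0,"tz": 0,"turn": 0,"jaw": -1},
  {"tx": -0.2,"ty": 0,"tz": 0,"turn": 0,"jaw": -1},
])

```text
time_s: 4.23
position: [0.558, 0.3903, 0.0371]
tool_rot: [[-0.964, -0.265, -0.01], [-0.265, 0.964, -0.005], [0.011, -0.002, -1.0]]
ft_force: [-10.0, -3.1, 3.8]
grip_width: -0.0001
```

Call:
apply_moves([
  {"tx": -0.25,"ty": 0,"tz": 0,"turn": 0,"jaw": -1},
  {"tx": -0.25,"ty": 0,"tz": 0,"turn": 0,"jaw": -1},
])

```text
time_s: 4.4
position: [0.5586, 0.3906, 0.0367]
tool_rot: [[-0.964, -0.266, -0.015], [-0.266, 0.964, -0.007], [0.017, -0.002, -1.0]]
ft_force: [-10.2, -3.5, 5.8]
grip_width: -0.0002
```

```bash
python3 g.py 0.5165 0.3788 0.037
```

```text
4.4 [0.5586 0.3906 0.0367] loc -0.0974 0.0003 F [-10.25  -3.47   5.77] Floc -10.8 -0.00022394345193104805 tip 0.017
need cm [ 4.37 -0.02  0.04] tool x yaw -164.6
```

Call:
apply_moves([
  {"tx": -0.3,"ty": 0,"tz": -0.05,"turn": 0,"jaw": -1},
  {"tx": -0.3,"ty": 0,"tz": -0.05,"turn": 0,"jaw": -1},
])

```text
time_s: 4.57
position: [0.5593, 0.3908, 0.0368]
tool_rot: [[-0.964, -0.266, -0.021], [-0.266, 0.964, -0.009], [0.023, -0.003, -1.0]]
ft_force: [-12.4, -5.1, 5.0]
grip_width: 0.0001
```

```bash
python3 g.py 0.5165 0.3788 0.037
```

```text
4.5667 [0.5593 0.3908 0.0368] loc -0.0966 0.0003 F [-12.43  -5.09   5.05] Floc -13.34 9.61286154786565e-05 tip 0.017
need cm [ 4.44 -0.02  0.08] tool x yaw -164.57
```

13.3 N at about 3.6 mm, so I'll back off quickly.

Call:
apply_moves([
  {"tx": 3,"ty": 0,"tz": 0,"turn": 0,"jaw": -1},
  {"tx": 6,"ty": 0,"tz": 0,"turn": 0,"jaw": -1},
  {"tx": 9,"ty": 0,"tz": -1,"turn": 0,"jaw": -1},
  {"tx": 12,"ty": 0,"tz": -3,"turn": 0,"jaw": -1},
  {"tx": 13,"ty": 0,"tz": -6,"turn": 0,"jaw": -1},
])

```text
time_s: 4.98
position: [0.4313, 0.3556, 0.0985]
tool_rot: [[-0.963, -0.267, -0.027], [-0.267, 0.964, -0.012], [0.029, -0.004, -1.0]]
ft_force: [0.9, 1.6, 0.4]
grip_width: 0.0002
```

Call:
apply_moves([
  {"tx": 0,"ty": 0,"tz": -4,"turn": 0,"jaw": -1},
  {"tx": 0,"ty": 0,"tz": -8,"turn": 0,"jaw": -1},
  {"tx": 0,"ty": 0,"tz": -12,"turn": 0,"jaw": -1},
  {"tx": 0,"ty": 0,"tz": -16,"turn": 0,"jaw": 0},
  {"tx": 0,"ty": 0,"tz": -18,"turn": 0,"jaw": 0.4},
])

```text
time_s: 5.4
position: [0.4373, 0.3583, 0.284]
tool_rot: [[-0.964, -0.267, -0.018], [-0.267, 0.964, -0.008], [0.02, -0.003, -1.0]]
ft_force: [-0.1, -0.3, 0.8]
grip_width: 0.0232
```

```bash
python3 - <<'E'
from h import *
im,d,cp=save('side','side2')
a=cv2.resize(im[110:290,350:510,::-1],None,fx=3.3,fy=3.3,interpolation=cv2.INTER_CUBIC)
cv2.imwrite('pics/c4.png',(255*(a/255)**0.6).astype('uint8'))
E
python3 g.py 0.62 0.17 0.30
```

```text
5.45 [0.438  0.3586 0.2861] loc -0.2221 0.0012 F [ 0.11 -0.08  2.65] Floc 0.08 0.030819778071823452 tip 0.017
need cm [-12.48 -23.03  -1.54] tool x yaw -164.53
```

View pics/c4.png

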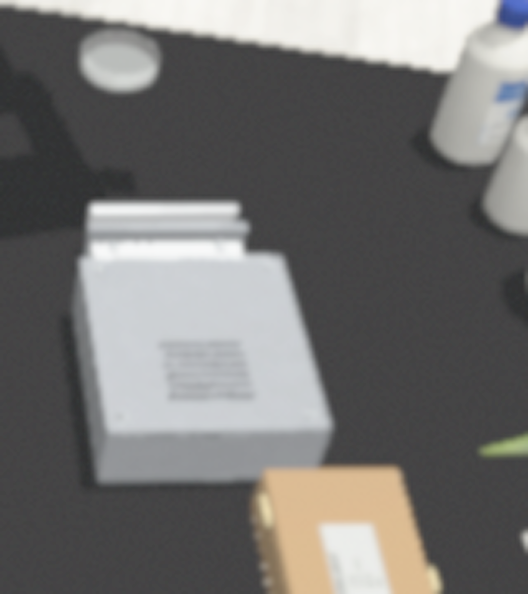

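Drawer is springing out: the plate (165,212) and the face (165,228) now stand well before the loader front (180,257). Next is the puck.

Call:
apply_moves([
  {"tx": -1.6,"ty": -3.7,"tz": 0,"turn": 0,"jaw": 0.3},
  {"tx": -3.2,"ty": -7.4,"tz": 0,"turn": 0,"jaw": 0.3},
  {"tx": -4.8,"ty": -11.1,"tz": 0,"turn": 0,"jaw": 0.3},
  {"tx": -6.4,"ty": -14.8,"tz": 0,"turn": 0,"jaw": 0.3},
  {"tx": -8,"ty": -18.5,"tz": 0,"turn": 0,"jaw": 0.3},
])

```text
time_s: 5.87
position: [0.5659, 0.1999, 0.2852]
tool_rot: [[-0.964, -0.267, -0.013], [-0.267, 0.964, -0.006], [0.014, -0.002, -1.0]]
ft_force: [0.1, -0.1, -0.4]
grip_width: 0.0556
```

Call:
apply_moves([
  {"tx": -1.5,"ty": -3.7,"tz": 0,"turn": 0,"jaw": 0.3},
  {"tx": -3.1,"ty": -7.4,"tz": 1,"turn": 0,"jaw": 0.3},
  {"tx": -4.8,"ty": -11.1,"tz": 3,"turn": 0,"jaw": 0.3},
  {"tx": -5.7,"ty": -13.2,"tz": 5,"turn": 0,"jaw": 0.3},
  {"tx": -5.7,"ty": -13.2,"tz": 6,"turn": 0,"jaw": 0.3},
])

```text
time_s: 6.28
position: [0.6575, 0.0827, 0.2205]
tool_rot: [[-0.965, -0.262, -0.015], [-0.262, 0.965, -0.007], [0.016, -0.002, -1.0]]
ft_force: [0.4, -0.2, -1.6]
grip_width: 0.0555
```

```bash
python3 g.py 0.647 0.097 0.15
python3 - <<'E'
from h import *
im,d,cp=save('wrist','w1')
print(ray(cp,320,200), proj(cp,[[.647,.097,.024]]))
cv2.imwrite('pics/w1g.png',(255*(im[:,:,::-1]/255)**0.5).astype('uint8'))
E
```

```text
6.2833 [0.6575 0.0827 0.2205] loc -0.0832 -0.3228 F [ 0.35 -0.22 -1.62] Floc 0.28 0.05545609499457098 tip 0.017
need cm [0.53 1.67 7.06] tool x yaw -164.83
(array([0.58884696, 0.06701432, 0.34635255]), array([ 0.24857093,  0.06125398, -0.96673841])) [[333.93971152 181.7158152 ]]
```

View pics/w1g.png

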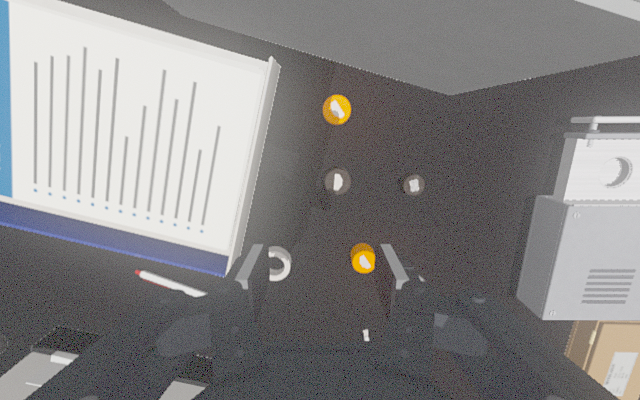

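Wrist view: specimen2 at (337,181), the smaller puck at (413,185), orange ones at (337,109) and (363,259). The open drawer's well is at (615,171). I'll measure the puck and the well from this frame.

Run:
```python
from h import *
c=load('w1'); d=c['d']; im=c['im']
def cloud(u0,u1,v0,v1):
    P=[];
    for v in range(v0,v1):
        for u in range(u0,u1):
            if d[v,u]>0: P.append(np.r_[atd(c,u,v,d[v,u]),u,v])
    return np.array(P)
P=cloud(315,360,160,205)
print('z pct',np.percentile(P[:,2],[1,10,50,90,99]))
T=P[P[:,2]>.017]; print(len(T),T[:,:2].mean(0),T[:,:2].min(0),T[:,:2].max(0),'midpoint',(T[:,:2].min(0)+T[:,:2].max(0))/2)
print('pix atz',atz(c,337,181,.02))
# well
P=cloud(570,640,140,200)
print('z pct',np.percentile(P[:,2],[1,10,50,90,99]))
from g import L
print('pred well rim px',proj(c,[[*L(-.108,0),.026]]), L(-.108,0))
b=cv2.resize(im[120:210,540:640,::-1],None,fx=6,fy=6,interpolation=cv2.INTER_CUBIC); 
a=cv2.resize(im[155:210,300:400,::-1],None,fx=6,fy=6,interpolation=cv2.INTER_CUBIC); a=(255*(a/255)**0.4).astype('uint8')
cv2.imwrite('pics/c5.png',np.hstack([np.vstack([b])])[:, :]); cv2.imwrite('pics/c5.png',np.vstack([b[60:],a])[:600] if 0 else np.vstack([cv2.resize(b,(330,297)),cv2.resize(a,(330,182))]))
cv2.imwrite('pics/c5.png',np.vstack([b[60:390],a[:270]]))
```

```text
z pct [-0.00293403 -0.00210144 -0.00086619  0.02302641  0.0240151 ]
547 [0.64508685 0.1004972 ] [0.63076162 0.08587821] [0.66025363 0.11546739] midpoint [0.64550762 0.1006728 ]
pix atz [0.64600137 0.10051082 0.02      ]
z pct [0.01419637 0.01619823 0.02492607 0.02602126 0.02693048]
pred well rim px [[613.82061789 165.46831273]] [0.5484278  0.38750171]
```

View pics/c5.png

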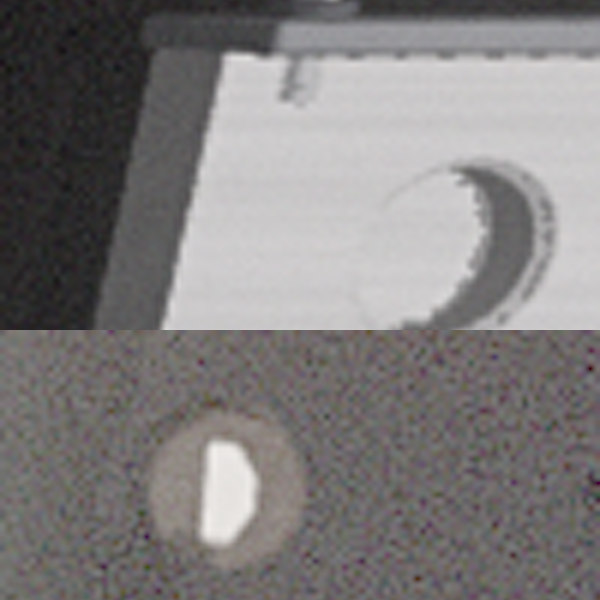

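Puck measured at (0.6453, 0.1006), 29.5 mm across and 24 mm high, which fits. Descending.

Call:
apply_moves([
  {"tx": 0.5,"ty": 1.6,"tz": 3.5,"turn": 0,"jaw": 0.3},
  {"tx": 0.5,"ty": 2.1,"tz": 7,"turn": 0,"jaw": 0.3},
  {"tx": 0.5,"ty": 2.1,"tz": 10.5,"turn": 0,"jaw": 0.3},
  {"tx": 0.5,"ty": 2.1,"tz": 12.5,"turn": 0,"jaw": 0.3},
  {"tx": 0.5,"ty": 2.1,"tz": 13.5,"turn": 0,"jaw": 0.3},
])

```text
time_s: 6.75
position: [0.6417, 0.1042, 0.0822]
tool_rot: [[-0.964, -0.264, -0.022], [-0.264, 0.964, -0.006], [0.022, 0.0, -1.0]]
ft_force: [-0.5, -0.2, 0.3]
grip_width: 0.0557
```

```bash
python3 g.py 0.6453 0.1006 0.030
```

```text
6.75 [0.6417 0.1042 0.0822] loc -0.0928 -0.2978 F [-0.53 -0.18  0.31] Floc -0.56 0.05570978801715238 tip 0.017
need cm [-0.37 -0.45  5.22] tool x yaw -164.66
```

Call:
apply_moves([
  {"tx": -0.4,"ty": -0.4,"tz": 1,"turn": 0,"jaw": 0.3},
  {"tx": -0.4,"ty": -0.45,"tz": 2.5,"turn": 0,"jaw": 0.3},
  {"tx": -0.4,"ty": -0.45,"tz": 4,"turn": 0,"jaw": 0.3},
  {"tx": -0.4,"ty": -0.45,"tz": 4.9,"turn": 0,"jaw": 0.3},
  {"tx": -0.4,"ty": -0.45,"tz": 5,"turn": 0,"jaw": 0.3},
])

```text
time_s: 7.17
position: [0.6457, 0.1008, 0.0314]
tool_rot: [[-0.964, -0.265, -0.022], [-0.265, 0.964, -0.006], [0.023, 0.001, -1.0]]
ft_force: [-0.1, 0.4, 0.4]
grip_width: 0.0557
```

```bash
python3 g.py 0.6453 0.1006 0.030
```

```text
7.1667 [0.6457 0.1008 0.0314] loc -0.0899 -0.3022 F [-0.08  0.39  0.43] Floc 0.03 0.05569205220244078 tip 0.017
need cm [ 0.04 -0.01  0.14] tool x yaw -164.66
```

Call:
apply_moves([
  {"tx": 0,"ty": 0,"tz": 0.15,"turn": 0,"jaw": 0.3},
  {"tx": 0,"ty": 0,"tz": 0.15,"turn": 0,"jaw": -0.6},
  {"tx": 0,"ty": 0,"tz": 0.15,"turn": 0,"jaw": -0.6},
  {"tx": 0,"ty": 0,"tz": 0.15,"turn": 0,"jaw": -0.6},
  {"tx": 0,"ty": 0,"tz": 0.15,"turn": 0,"jaw": -0.6},
], squeeze=30)

```text
time_s: 7.58
position: [0.6462, 0.1008, 0.0311]
tool_rot: [[-0.964, -0.265, -0.02], [-0.265, 0.964, -0.006], [0.021, -0.0, -1.0]]
ft_force: [-0.9, 0.1, 5.3]
grip_width: 0.0279
```

Call:
apply_moves([
  {"tx": 0,"ty": 0,"tz": 0,"turn": 0,"jaw": -0.6},
  {"tx": 0,"ty": 0,"tz": 0,"turn": 0,"jaw": -0.6},
])

```text
time_s: 7.75
position: [0.6463, 0.1008, 0.0313]
tool_rot: [[-0.964, -0.265, -0.02], [-0.265, 0.964, -0.006], [0.021, -0.0, -1.0]]
ft_force: [-1.0, -0.2, -0.4]
grip_width: 0.0287
```

Call:
apply_moves([
  {"tx": 0,"ty": 0,"tz": -1.5,"turn": 0,"jaw": -0.6},
  {"tx": 0,"ty": 0,"tz": -5,"turn": 0,"jaw": -0.6},
  {"tx": 0,"ty": 0,"tz": -9,"turn": 0,"jaw": -0.6},
  {"tx": 0.2,"ty": 2,"tz": -12.5,"turn": 0,"jaw": -0.6},
  {"tx": 0.4,"ty": 5,"tz": -15,"turn": 0,"jaw": -0.6},
])

```text
time_s: 8.17
position: [0.6332, 0.1473, 0.1847]
tool_rot: [[-0.965, -0.261, -0.016], [-0.261, 0.965, -0.006], [0.017, -0.001, -1.0]]
ft_force: [0.4, 0.2, -0.3]
grip_width: 0.0283
```

Call:
apply_moves([
  {"tx": 0.2,"ty": 4,"tz": -1,"turn": 0,"jaw": -0.6},
  {"tx": 0.4,"ty": 8,"tz": -2,"turn": 0,"jaw": -0.6},
  {"tx": 0.6,"ty": 12,"tz": -2,"turn": 0,"jaw": -0.6},
  {"tx": 0.8,"ty": 16,"tz": -2,"turn": 0,"jaw": -0.6},
  {"tx": 1,"ty": 19,"tz": -2,"turn": 0,"jaw": -0.6},
])

```text
time_s: 8.58
position: [0.5727, 0.331, 0.2046]
tool_rot: [[-0.965, -0.263, -0.016], [-0.263, 0.965, -0.005], [0.017, -0.001, -1.0]]
ft_force: [-0.6, -0.1, -0.5]
grip_width: 0.0284
```

```bash
python3 g.py 0.5484 0.3875 0.20
```

```text
8.5833 [0.5727 0.331  0.2046] loc -0.0995 -0.0609 F [-0.61 -0.12 -0.52] Floc -0.62 0.028399427178776058 tip 0.017
need cm [0.85 6.09 0.47] tool x yaw -164.77
```

Call:
apply_moves([
  {"tx": 0.4,"ty": 3,"tz": 0,"turn": 0,"jaw": -0.6},
  {"tx": 0.8,"ty": 5.5,"tz": 0.2,"turn": 0,"jaw": -0.6},
  {"tx": 0.8,"ty": 6,"tz": 0.4,"turn": 0,"jaw": -0.6},
  {"tx": 0.8,"ty": 6,"tz": 0.4,"turn": 0,"jaw": -0.6},
  {"tx": 0.8,"ty": 6,"tz": 0.4,"turn": 0,"jaw": -0.6},
])

```text
time_s: 9.0
position: [0.5493, 0.3863, 0.2003]
tool_rot: [[-0.965, -0.263, -0.017], [-0.263, 0.965, -0.006], [0.018, -0.002, -1.0]]
ft_force: [0.2, -0.0, 0.0]
grip_width: 0.0282
```

```bash
python3 g.py 0.5484 0.3875 0.10
python3 - <<'E'
from h import *
im,d,cp=save('wrist','w2')
from g import L
print('pred well',proj(cp,[[*L(-.108,0),.026]]))
cv2.imwrite('pics/w2g.png',(255*(im[:,:,::-1]/255)**0.6).astype('uint8'))
E
```

```text
9.0 [0.5493 0.3863 0.2003] loc -0.1075 -0.0014 F [ 0.17 -0.03  0.03] Floc 0.15 0.028232351872638523 tip 0.017
need cm [-0.13  0.16 10.03] tool x yaw -164.76
pred well [[323.67233168 189.57703169]]
```

View pics/w2g.png

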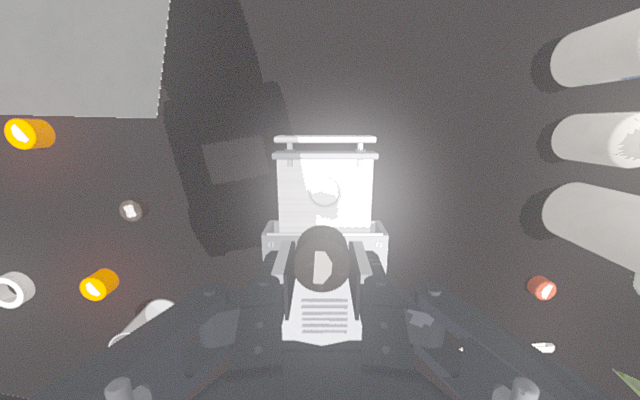

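Wrist view (9 pictures so far): the held puck is at (322,258), still upright. The open drawer's well is at (323,189), with plate and face at rows 140–155. I'll refine both from depth.

Run:
```python
from h import *
from scipy.optimize import least_squares
c=load('w2'); d=c['d']; s=telemetry.observe(); p=s['position']; R=s['tool_rot']
vv,uu=np.mgrid[140:300,270:380]; uu=uu.ravel();vv=vv.ravel()
P=np.array([atd(c,u,v,d[v,u]) if d[v,u]>0 else [0,0,9] for u,v in zip(uu,vv)])
from g import L,C,Y
w=L(-.108,0); e=np.array([np.cos(Y),np.sin(Y)]); n=np.array([-e[1],e[0]])
r=np.linalg.norm(P[:,:2]-w,axis=1)
print('block z',np.median(P[(r>.02)&(r<.03),2]))
F=P[(r<.024)&(P[:,2]<.0205)]; q=F[:,:2]-C
a,b=q@e,q@n
print('floor n',len(F),'z',np.median(F[:,2]),'x',np.percentile(a,[1,50,99]),'y',np.percentile(b,[1,50,99]),'mid',(np.percentile(a,1)+np.percentile(a,99))/2,(np.percentile(b,1)+np.percentile(b,99))/2)
T=P[(np.linalg.norm(P[:,:2]-p[:2],axis=1)<.02)&(P[:,2]>.165)&(P[:,2]<.23)]
print('puck z',np.percentile(T[:,2],[2,50,90,99]))
zt=np.percentile(T[:,2],90); U=T[np.abs(T[:,2]-zt)<.006]
q=U[:,:2]-C; a,b=q@e,q@n
print('puck',len(U),'x',np.percentile(a,[1,50,99]),'y',np.percentile(b,[1,50,99]), 'TCP loc',(p[:2]-C)@e,(p[:2]-C)@n)
# face rear / block sides: lateral centre from block edges at z~.026
B=P[(np.abs(P[:,2]-.026)<.003)]; q=B[:,:2]-C; a,b=q@e,q@n
m=(a<-.12)&(a>-.14)&(np.abs(b)<.07); print('block y',np.percentile(b[m],[1,99]))
Fc=P[(np.abs(P[:,2]-.039)<.003)]; q=Fc[:,:2]-C; a,b=q@e,q@n; m=(a<-.13)&(np.abs(b)<.06); print('face/plate x',np.percentile(a[m],[2,25,50,75,98]),'y',np.percentile(b[m],[1,99]))
print('loader front x top', np.sort(((P[(np.abs(P[:,2]-.052)<.004)][:,:2]-C)@e))[:20].round(4)[::5])
```

```text
block z 0.027179999195966947
floor n 661 z 0.015946895968449892 x [-0.11857948 -0.10396129 -0.08929738] y [-0.01427605  0.00042137  0.0158404 ] mid -0.10393842992748242 0.0007821730634796319
puck z [0.17326106 0.19326555 0.21980595 0.22600281]
puck 614 x [-0.11812095 -0.11368714 -0.10362446] y [-0.01915918 -0.01593342  0.01519524] TCP loc -0.10731447948646002 -0.002025760725825527
block y [-0.04819768  0.04984554]
face/plate x [-0.1603649  -0.15831418 -0.14675773 -0.14476078 -0.14275167] y [-0.04994145  0.05196631]
loader front x top [-0.0691 -0.0688 -0.0687 -0.0687]
```

Run:
```python
from h import *
from g import L,C,Y
e=np.array([np.cos(Y),np.sin(Y)]); n=np.array([-e[1],e[0]])
c=load('w2'); d=c['d']; p=telemetry.observe()['position']
Q=[]
for v in range(215,300):
    for u in range(285,360):
        if d[v,u]>0:
            q=atd(c,u,v,d[v,u])
            if abs(q[2]-.193)<.004: Q.append(q)
Q=np.array(Q); a,b=(Q[:,:2]-C)@e,(Q[:,:2]-C)@n
m=np.abs(b+.002)<.012
print('puck top x',np.percentile(a[m],[0.5,2,50,98,99.5]),'y',np.percentile(b,[1,99]),len(Q))
im,d,cp=save('side','side3')
b_=cv2.resize(im[150:220,360:450,::-1],None,fx=8,fy=8,interpolation=cv2.INTER_CUBIC)
from g import L
pts=[[*L(-.108,0),.026],[*L(-.104,0),.026]]; print(proj(cp,pts))
for k,(z,lx) in {'plate':(.04,-.165),'face':(.04,-.151),'front':(.052,-.07)}.items(): print(k,proj(cp,[[*L(lx,0),z],[*L(lx+.004,0),z]]).round(2).tolist())
cv2.imwrite('pics/c6.png',b_)
```

```text
puck top x [-0.12075308 -0.12027626 -0.10750308 -0.09302169 -0.09206196] y [-0.01844212  0.01494194] 2734
[[400.00579981 183.43408976]
 [400.28168262 184.6961204 ]]
plate [[397.05, 161.65], [397.31, 162.81]]
face [[397.97, 165.74], [398.24, 166.93]]
front [[404.48, 187.15], [404.78, 188.49]]
```

View pics/c6.png

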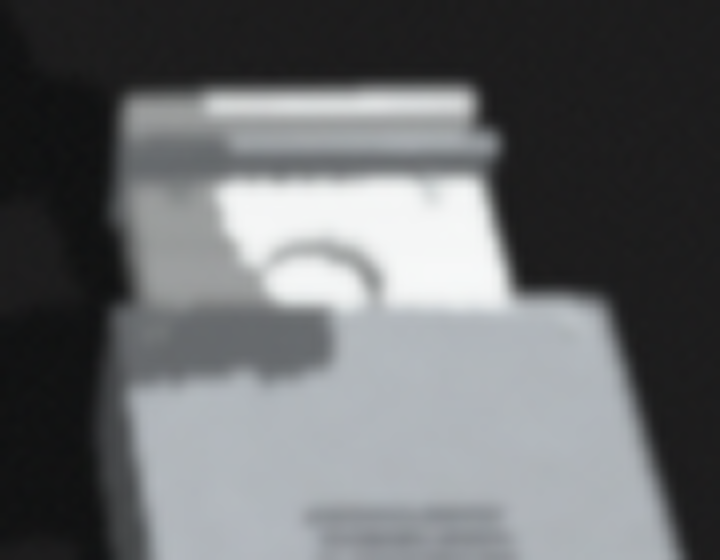

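The picture confirms the drawer is fully open: the side view puts the face at local x ≈ −0.150 against −0.151 expected. Side and wrist cameras differ by about 3 mm on the well, so I'll take a closer wrist look from lower down, offset toward the loader.

Call:
apply_moves([
  {"tx": -1.2,"ty": 0.1,"tz": 2.5,"turn": 0,"jaw": -0.6},
  {"tx": -2.4,"ty": 0.2,"tz": 5,"turn": 0,"jaw": -0.6},
  {"tx": -3.2,"ty": 0.2,"tz": 7.5,"turn": 0,"jaw": -0.6},
  {"tx": -3.2,"ty": 0.2,"tz": 9,"turn": 0,"jaw": -0.6},
  {"tx": -3.2,"ty": 0.2,"tz": 9,"turn": 0,"jaw": -0.6},
])

```text
time_s: 9.52
position: [0.5784, 0.3932, 0.106]
tool_rot: [[-0.966, -0.259, -0.023], [-0.259, 0.966, -0.009], [0.024, -0.003, -1.0]]
ft_force: [-0.9, -0.3, -0.9]
grip_width: 0.0285
```

```bash
python3 g.py 0.5484 0.3875 0.10
cat > m.py <<'E'
from h import *
from g import L,C,Y
e=np.array([np.cos(Y),np.sin(Y)]); n=np.array([-e[1],e[0]]); loc=lambda P:np.c_[(P[:,:2]-C)@e,(P[:,:2]-C)@n]
def run(c,puckz,tcp):
    d=np.array(c['d']); v,u=np.mgrid[0:400,150:500]; u=u.ravel();v=v.ravel(); dd=d[v,u]; k=dd>0; u,v,dd=u[k],v[k],dd[k]
    nn=cv2.undistortPoints(np.c_[u,v].astype(float)[:,None],K(c),np.array(c['D'],float))[:,0]
    R=cv2.Rodrigues(np.array(c['rvec'],float))[0]; o=-R.T@np.array(c['tvec'],float).ravel(); r=np.c_[nn,np.ones(len(nn))]@R
    P=o+r*dd[:,None]
    def disk(z,mask,name):
        q=loc(o+r[mask]*((z-o[2])/r[mask,2])[:,None]); print(name,len(q),'mean',q.mean(0).round(4),'lo',np.percentile(q,.5,axis=0).round(4),'hi',np.percentile(q,99.5,axis=0).round(4),'eqdia x',4*q.std(0).round(4))
    l=loc(P); near=np.hypot(l[:,0]+.106,l[:,1])<.026
    disk(.025,near&(P[:,2]<.0235),'well(rim plane)')
    t=loc(tcp[None])[0]; print('tcp',t.round(4))
    disk(puckz,(np.hypot(l[:,0]-t[0],l[:,1]-t[1])<.022)&(abs(P[:,2]-puckz)<.003),'puck top')
    f=(l[:,0]<-.05)&(abs(P[:,2]-.052)<.003)&(abs(l[:,1])<.05); print('front edge',np.percentile(l[f,0],[1,3]).round(4))
    f=(l[:,0]<-.13)&(abs(P[:,2]-.039)<.002)&(abs(l[:,1])<.03); print('face/plate x hist',np.histogram(l[f,0],np.arange(-.172,-.13,.002)))
E
python3 - <<'E'
from m import *
s=telemetry.observe(); im,d,cp=save('wrist','w3')
print('w3'); run(load('w3'),s['position'][2]-.0073,s['position'])
print('w2'); run(load('w2'),.193,np.array([.5493,.3863,.2]))
E
```

```text
9.5167 [0.5784 0.3932 0.106 ] loc -0.0776 -0.0024 F [-0.9  -0.34 -0.88] Floc -0.96 0.028520021147918934 tip 0.017
need cm [3.03 0.22 0.67] tool x yaw -164.98
w3
well(rim plane) 1436 mean [-0.1047  0.0019] lo [-0.1198 -0.0134] hi [-0.0891  0.0175] eqdia x [0.0316 0.032 ]
tcp [-0.0776 -0.0024]
puck top 2136 mean [-0.0768 -0.0018] lo [-0.0913 -0.0204] hi [-0.0606  0.0158] eqdia x [0.0336 0.034 ]
front edge [-0.0683 -0.0681]
face/plate x hist (array([  0,   0,   0,   0,  85,  14,  30,  86,   0,   0,   0,   0, 104,
       112, 117,  62,   0,   0,   0,   0]), array([-0.172, -0.17 , -0.168, -0.166, -0.164, -0.162, -0.16 , -0.158,
       -0.156, -0.154, -0.152, -0.15 , -0.148, -0.146, -0.144, -0.142,
       -0.14 , -0.138, -0.136, -0.134, -0.132]))
w2
well(rim plane) 696 mean [-0.1055  0.0008] lo [-0.1203 -0.0146] hi [-0.0896  0.0164] eqdia x [0.0324 0.0324]
tcp [-0.1075 -0.0014]
puck top 2647 mean [-0.1074 -0.0018] lo [-0.121  -0.0195] hi [-0.092   0.0167] eqdia x [0.0312 0.0328]
front edge [-0.0688 -0.0685]
face/plate x hist (array([  0,   0,   0,  44, 129, 116, 121,   0,   0,   0,   0,   0, 124,
       121, 117,   0,   0,   0,   0,   0]), array([-0.172, -0.17 , -0.168, -0.166, -0.164, -0.162, -0.16 , -0.158,
       -0.156, -0.154, -0.152, -0.15 , -0.148, -0.146, -0.144, -0.142,
       -0.14 , -0.138, -0.136, -0.134, -0.132]))
```

Run:
```python
from g import *
print(L(-.106,.001)); goto(*L(-.106,.001),.075)
```

```text
[0.55009304 0.38899401]
need cm [2.83 0.29 3.42] tool x yaw -164.95
```

Call:
apply_moves([
  {"tx": 1.5,"ty": 0.2,"tz": 0,"turn": 0,"jaw": -0.6},
  {"tx": 2.8,"ty": 0.3,"tz": 0.2,"turn": 0,"jaw": -0.6},
  {"tx": 2.8,"ty": 0.3,"tz": 1.8,"turn": 0,"jaw": -0.6},
  {"tx": 2.8,"ty": 0.3,"tz": 3.2,"turn": 0,"jaw": -0.6},
  {"tx": 2.8,"ty": 0.3,"tz": 3.4,"turn": 0,"jaw": -0.6},
])

```text
time_s: 9.98
position: [0.5502, 0.3885, 0.075]
tool_rot: [[-0.966, -0.259, -0.02], [-0.259, 0.966, -0.008], [0.022, -0.002, -1.0]]
ft_force: [-1.2, -0.2, 0.1]
grip_width: 0.0283
```

Run:
```python
from g import *
s=telemetry.observe(); print(s['position'],s['ft_force'].round(1)); goto(*L(-.106,.001),.060); goto(*L(-.106,.001),.048)
im,d,cp=save('wrist','w4'); im2,_,_=save('side','side4')
a=cv2.resize(im[140:330,220:420,::-1],(400,380)); b=cv2.resize(im2[130:220,350:445,::-1],(400,380),interpolation=cv2.INTER_CUBIC)
cv2.imwrite('pics/c7.png',(255*(np.hstack([a,b])/255)**.6).astype('uint8'))
```

```text
[0.55021111 0.38846636 0.07501974] [-1.2 -0.2  0.1]
need cm [-0.03  0.06  1.5 ] tool x yaw -164.99
need cm [-0.06  0.06  2.7 ] tool x yaw -164.99
```

View pics/c7.png

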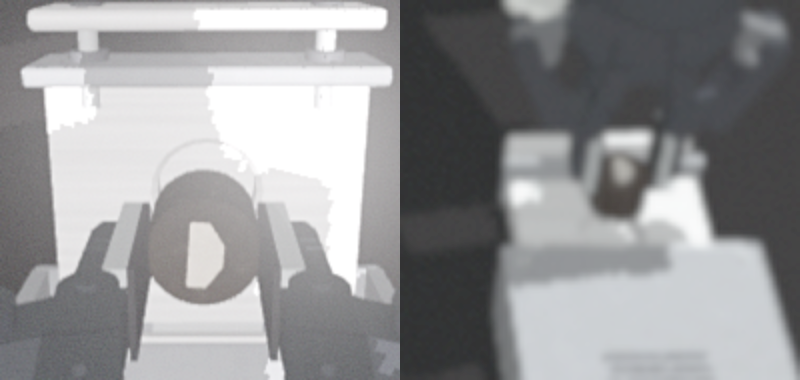

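The puck (205,237) hangs over the well rim (208,175), sideways within about 1 mm. Lowering in steps.

Call:
apply_moves([
  {"tx": 0,"ty": 0.05,"tz": 0.6,"turn": 0,"jaw": -0.6},
  {"tx": 0,"ty": 0.05,"tz": 1.1,"turn": 0,"jaw": -0.6},
  {"tx": 0,"ty": 0.05,"tz": 1.5,"turn": 0,"jaw": -0.6},
  {"tx": 0,"ty": 0.05,"tz": 1.6,"turn": 0,"jaw": -0.6},
])

```text
time_s: 10.42
position: [0.5504, 0.3892, 0.0598]
tool_rot: [[-0.966, -0.259, -0.019], [-0.259, 0.966, -0.007], [0.02, -0.002, -1.0]]
ft_force: [-0.6, -0.5, -0.5]
grip_width: 0.0283
```

Call:
apply_moves([
  {"tx": 0,"ty": 0,"tz": 0.1,"turn": 0,"jaw": -0.6},
  {"tx": 0,"ty": 0,"tz": 0.25,"turn": 0,"jaw": -0.6},
  {"tx": 0,"ty": 0,"tz": 0.25,"turn": 0,"jaw": -0.6},
])

```text
time_s: 10.67
position: [0.5503, 0.3891, 0.057]
tool_rot: [[-0.966, -0.259, -0.02], [-0.259, 0.966, -0.007], [0.021, -0.002, -1.0]]
ft_force: [0.1, 0.5, -0.5]
grip_width: 0.0282
```

Call:
apply_moves([
  {"tx": 0,"ty": 0,"tz": 0.15,"turn": 0,"jaw": -0.6},
  {"tx": 0,"ty": 0,"tz": 0.25,"turn": 0,"jaw": -0.6},
  {"tx": 0,"ty": 0,"tz": 0.25,"turn": 0,"jaw": -0.6},
])

```text
time_s: 10.92
position: [0.5501, 0.3891, 0.0543]
tool_rot: [[-0.966, -0.259, -0.02], [-0.259, 0.966, -0.007], [0.021, -0.002, -1.0]]
ft_force: [-0.3, 0.6, -1.1]
grip_width: 0.0281
```

Call:
apply_moves([
  {"tx": 0,"ty": 0,"tz": 0.15,"turn": 0,"jaw": -0.6},
  {"tx": 0,"ty": 0,"tz": 0.25,"turn": 0,"jaw": -0.6},
  {"tx": 0,"ty": 0,"tz": 0.25,"turn": 0,"jaw": -0.6},
])

```text
time_s: 11.17
position: [0.55, 0.389, 0.0515]
tool_rot: [[-0.966, -0.259, -0.02], [-0.259, 0.966, -0.008], [0.022, -0.002, -1.0]]
ft_force: [0.1, 0.3, -0.4]
grip_width: 0.0284
```

Call:
apply_moves([
  {"tx": 0,"ty": 0,"tz": 0.1,"turn": 0,"jaw": -0.6},
  {"tx": 0,"ty": 0,"tz": 0.2,"turn": 0,"jaw": -0.6},
  {"tx": 0,"ty": 0,"tz": 0.2,"turn": 0,"jaw": -0.6},
])

```text
time_s: 11.42
position: [0.5498, 0.3889, 0.0492]
tool_rot: [[-0.966, -0.259, -0.021], [-0.259, 0.966, -0.008], [0.022, -0.002, -1.0]]
ft_force: [-1.0, 0.4, -0.2]
grip_width: 0.0283
```

Call:
apply_moves([
  {"tx": 0,"ty": 0,"tz": 0.1,"turn": 0,"jaw": -0.6},
  {"tx": 0,"ty": 0,"tz": 0.1,"turn": 0,"jaw": -0.6},
])

```text
time_s: 11.58
position: [0.5497, 0.3889, 0.048]
tool_rot: [[-0.966, -0.259, -0.021], [-0.259, 0.966, -0.008], [0.022, -0.002, -1.0]]
ft_force: [0.1, 0.1, 0.5]
grip_width: 0.0283
```

Call:
apply_moves([
  {"tx": 0,"ty": 0,"tz": 0.05,"turn": 0,"jaw": -0.6},
  {"tx": 0,"ty": 0,"tz": 0.05,"turn": 0,"jaw": -0.6},
])

```text
time_s: 11.75
position: [0.5496, 0.3889, 0.0474]
tool_rot: [[-0.966, -0.259, -0.021], [-0.259, 0.966, -0.008], [0.023, -0.002, -1.0]]
ft_force: [-0.4, 0.3, -0.6]
grip_width: 0.0283
```

Call:
apply_moves([
  {"tx": 0,"ty": 0,"tz": 0,"turn": 0,"jaw": -0.2},
  {"tx": 0,"ty": 0,"tz": 0,"turn": 0,"jaw": 0},
  {"tx": 0,"ty": 0,"tz": 0,"turn": 0,"jaw": 0},
  {"tx": 0,"ty": 0,"tz": 0,"turn": 0,"jaw": 0},
])

```text
time_s: 12.08
position: [0.5497, 0.3889, 0.0475]
tool_rot: [[-0.966, -0.259, -0.021], [-0.259, 0.966, -0.008], [0.022, -0.002, -1.0]]
ft_force: [0.4, 0.1, 0.6]
grip_width: 0.0426
```

Call:
apply_moves([
  {"tx": 0,"ty": 0,"tz": -0.5,"turn": 0,"jaw": 0},
  {"tx": 0,"ty": 0,"tz": -1.5,"turn": 0,"jaw": 0},
  {"tx": 0,"ty": 0,"tz": -4,"turn": 0,"jaw": 0},
  {"tx": 0,"ty": 0,"tz": -8,"turn": 0,"jaw": 0},
  {"tx": 0,"ty": 0,"tz": -12,"turn": 0,"jaw": 0},
])

```text
time_s: 12.5
position: [0.5518, 0.3896, 0.1692]
tool_rot: [[-0.966, -0.259, -0.022], [-0.259, 0.966, -0.009], [0.024, -0.003, -1.0]]
ft_force: [0.9, -0.3, 0.6]
grip_width: 0.0426
```

Run:
```python
from m import *
s=telemetry.observe(); print(s['position'],s['ft_force'].round(1),s['grip_width'])
im,d,cp=save('wrist','w5'); im2,_,_=save('side','side5'); c=load('w5')
w=L(-.1055,.001); u,v=proj(cp,[[*w,.04]])[0].astype(int); print(u,v)
Z=[atd(c,a,b,d[b,a])[2] for b in range(v-40,v+40) for a in range(u-40,u+40) if d[b,a]>0 and np.linalg.norm(atd(c,a,b,d[b,a])[:2]-w)<.012]
print('top z',np.percentile(Z,[2,25,50,75,98]).round(4))
a=cv2.resize(im[max(0,v-95):max(0,v-95)+190,220:420,::-1],(400,380)); b=cv2.resize(im2[130:220,350:445,::-1],(400,380),interpolation=cv2.INTER_CUBIC)
cv2.imwrite('pics/c8.png',(255*(np.hstack([a,b])/255)**.6).astype('uint8'))
```

```text
[0.551794   0.38962997 0.16915914] [ 0.9 -0.3  0.6] 0.04264525836163359
320 192
top z [0.0298 0.0487 0.0496 0.0502 0.0511]
```

View pics/c8.png

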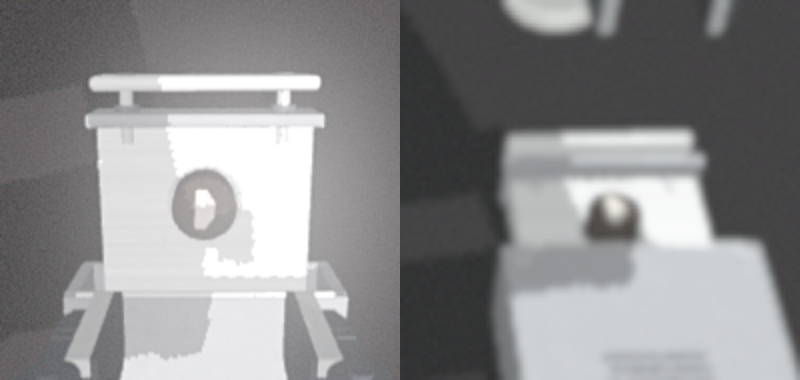

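Top height reads 50 mm where a seated puck should read 40. The arm may still have been moving during that picture, so I'll check again at rest, with the block top for reference.

Call:
apply_moves([
  {"tx": 0,"ty": 0,"tz": 0,"turn": 0,"jaw": 0},
  {"tx": 0,"ty": 0,"tz": 0,"turn": 0,"jaw": 0},
])

```text
time_s: 12.77
position: [0.5548, 0.3912, 0.1779]
tool_rot: [[-0.966, -0.259, -0.005], [-0.259, 0.966, -0.001], [0.005, 0.001, -1.0]]
ft_force: [0.0, 0.6, 0.2]
grip_width: 0.0427
```

```bash
cat > k.py <<'E'
from m import *
def chk(fn):
    im,d,cp=save('wrist',fn); c=load(fn); v,u=np.mgrid[60:330,220:420]; v=v.ravel();u=u.ravel()
    P=np.array([atd(c,a,b,d[b,a]) for a,b in zip(u,v) if d[b,a]>0]); l=loc(P)
    r=np.hypot(l[:,0]+.1055,l[:,1]-.001)
    print('puck z',np.percentile(P[r<.012,2],[2,50,98]).round(4),'block z',np.median(P[(r>.022)&(r<.03),2]).round(4))
    T=(r<.022)&(P[:,2]>np.median(P[(r>.022)&(r<.03),2])+.008); q=l[T]
    print('puck xy',q.mean(0).round(4),np.percentile(q,1,axis=0).round(4),np.percentile(q,99,axis=0).round(4))
    A=np.c_[q,np.ones(len(q))]; print('tilt',np.degrees(np.linalg.lstsq(A,P[T,2],rcond=None)[0][:2]).round(2))
    f=(l[:,0]<-.13)&(abs(P[:,2]-.039)<.003)&(abs(l[:,1])<.03); print('face/plate x',np.percentile(l[f,0],[2,98]).round(4))
chk('w6'); print(telemetry.observe()['ft_force'].round(1))
E
python3 k.py
```

```text
puck z [0.0372 0.0385 0.0399] block z 0.1981
puck xy [-0.1168 -0.0059] [-0.1182 -0.0197] [-0.1122  0.0197]
tilt [-175.48    2.62]
face/plate x [-0.1646 -0.1435]
[-0.3  0.5 -0.2]
```

At rest the puck top reads 38.5 mm (37–40 mm, flat), and 40 mm is seated. The earlier 50 mm came from the arm still rising during the picture. Handing in.

```bash
python3 -c "
from rig import close_job; print(close_job())"
```

```text
the job is handed in; nothing more can be done
None
```

I opened the drawer, set the larger black puck upright in its well, let go and handed the job in at about 13 s.

- **Drawer:** I felt for the plate with closed fingers and pushed straight in to about 13 N (roughly 3.6 mm). I then backed off quickly and the drawer sprang out by itself. The side camera put its face at about -150 mm local x, against -151 mm for fully open.
- **Puck:** I took it over the loader and lowered it into the well; the force readings stayed within about 1 N, the sensor's noise. I then released it and rose about 13 cm clear.
- **Last check, arm at rest:** The puck's top read flat at 37–40 mm (median 38.5), against 40 mm for fully seated, and the wrist force was about zero.

**Checks that disagreed:**
- A reading of 50 mm for the puck's top was taken while the arm was still rising, so I discarded it.
- The wrist and side cameras differed by 2–3 mm on the well's position. I aimed between them, within what the chamfer could take up.
- In the final script, the block height, puck centre and tilt figures were spoiled by fingers in view. Seating therefore rests on the puck-top height and the pictures.
- I did not measure the other objects again afterwards; no move came near them.

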